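# Demould a cast cover from under its undercut and regrasp it into the tray

### The arm

A 6-joint arm with a two-finger parallel gripper is mounted at the origin on the work surface; the furniture and walls round the work are solid. World frame = base frame: x ahead of the robot, y to its left, z up, the work surface at z = 0. Lengths are in m, angles in rad, forces in N, time in s.
With the tool pointing down it reaches from about 0.35 to 0.975 m from the base axis. Payload 7.1 kg.
Tool frame: the origin (TCP) lies midway between the tips of the shut fingers; the grasp point (between the pads) lies 19 mm behind it (bot.tcp_to_grasp is the distance from the TCP to the grasp point, in m); z points along the fingers, y is the line along which they close (so a half turn about z gives the same grasp; the last joint's range is limited). The gripper opens to 88 mm and grips with 3 to 60 N. Pads are 20 mm wide; open, the fingers measure 115 mm over their backs; the gripper's body (75 mm by 178 mm) begins 61 mm behind the grasp point.
Start: joints at [-1.319, 0.423, 1.63, -0, 1.089, -0.019], TCP at [0.167, -0.602, 0.223] pointing down, gripper open.
Joint ranges: [-3, 3], [-0.9, 2.11], [0.09, 2.58], [-1.31, 4.45], [0.11, 2.69], [-2.54, 2.54]. Speed limits (rad/s): [2.39, 2.39, 3.01, 3.14, 3.14, 3.14].

### API

Orientations are given as a unit quaternion [x, y, z, w].
In Python, from rig import bot gives the robot as it stands.
- The arm moves only by the tool step_arm, never from a script. Its arguments are lists of equal length, an entry for each row: "rotation": the turn, a rotation vector about the tool's x, y, z in degrees, a list of three; "offset": the shift along the tool's x, y, z in cm, a list of three; "gripper": the finger opening in cm, from 0 to 8.78. A call has 1 to 12 rows; each row shifts and turns the commanded pose from where the row before left it, along the tool's axes as they then stand; what a row does not reach is not made up. A row lasts 1/10 s, in which the tool goes at most 50 mm and 8.59 degrees, less where a joint would pass 70% of its speed; a pose out of reach is approached as far as the arm can. A call is refused whole if a number of a shift passes 5 or a number of a turn 8.59, either way. A call with a gripper value outside its range is refused whole. The fingers move at their own pace and stop on an object; "newtons" is the grip in N (left out, the last holds). Time passes only in rows, so rows that do not move let the fingers close. It gives the time, the measured TCP pose, the force, the opening and the grip force at its end, in the units of the state.
- bot.get_obs(): the state, without advancing time (a new reading comes with each control period).
- bot.camera(name): name is "scene" or "side" or "wrist"; returns a dict with "color" (384x512x3 uint8, red, green, blue), "depth" (384x512 float32, m along the optical axis (not along the pixel's ray), 0 where there is no reading), "fx", "fy", "cx", "cy" (pixels), "camera_from_world" (4x4, takes a point from world to camera coordinates); the wrist camera has in their place "tool_from_camera" (4x4, takes a point from camera to tool coordinates, whose origin is the TCP and whose axes are the flange's). Camera axes: x right, y down, z forward; pixel columns grow to the right and rows downward; lengths in m; the calibration is good to about 2 mm. The wrist camera is an equidistant fisheye: a pixel r from the principal point sees the ray r / f radians off the axis. A picture is of the moment at which its call begins: read the wrist's pose just before it.
- bot.sign_off(): hands the job in; it is judged then, once.
Trained networks look in a picture, given as the dict that the camera call returned (one of the last four; its "shot" number tells which), for a name from the list of things; names that differ only in an ending like _2 or _b are one class to them, and where a whole thing is asked for, a point or a joint stands for the part that bears it (a point fixed in the world has none). Each returns a list of dicts, best first, with "score" (0 to 1); they miss things now and then, are a little off and sometimes report something else, mostly with a low value. They report only what shows in the picture. A call takes as long as a camera call. They do not tell look-alikes from the thing itself.
- bot.trace(picture, thing): "region" (384x512 bool, what is visible of it) and "box" ([left, top, right, bottom] in pixels, round what is visible of it).
- bot.landmark_of(picture, thing): "xy" ([column, row] in pixels: a listed point, or the origin of a listed thing).
The state is a dict: "clock": time; "q": joint angles; "qd": joint speeds; "joint_torque": joint torques, N m; "position": TCP position; "ee_rot": TCP orientation; "force": force on the tool from outside, world axes, zero at the start; "moment": the same for the moment, N m; "finger_gap": opening from 0.0 (shut) to 1.0 (fully open); "grasp_force": force on a finger pad.
Only numpy, scipy, OpenCV 4.12 (cv2) and the standard library are available. Lean on these libraries where they do the work, as an engineer would, in place of code of your own. Each camera call takes 0.05 s, during which the arm holds its last target. There are 200 camera calls.

### The job

The cast orange cover has set in its steel mould. Pull the brass gate plate straight up out of its slots and put it on the plywood board, then take the cover out without forcing it: tip its front end up only just over the sill, ease it forward until its tongue is clear of the dark lip at the back, and only then lift it out. Set the cover down on the bottom of the clear tray without dropping it, flat and open side up (the tray has finger room only along the cover's long sides, so take it afresh by those), and leave the bottle and the marker alone.

Things in the scene. Friction and masses are not known exactly. Their poses are not given: they have to be found in the camera images.
- mould: fixed open mould of bolted steel plates, 228 x 118 x 54 mm. Origin: on its underside, 112 mm behind its front end, x along its length to the rear (dark heel end), z up; the gate is at the front (-x), towards the robot. In its frame, mm: cavity floor z 12, side blocks from |y| 30.5 to 55 with flat tops at z 46, rear wall x 94.5. In front of the sill, between the posts, it is open down to z 12.
- sill (a point): middle of the top of the mould's sill, a step 11 mm long (mould x -85.5 to -74.5) across the front of the cavity, 21 mm above the bench and 9 mm above the cavity floor. The gate stands on it between side posts 54 mm high (mould x -100 to -64); their slots hold the gate's side edges.
- lip (a point): middle of the lower front edge of the fixed dark lip that overhangs the rear of the cavity (mould x 73 to 94.5), 22.5 mm above the bench, 10.5 mm above the cavity floor; its top is flush with the side blocks
- gate: loose brass gate plate, 8 mm thick (its x), 78 mm wide (y; the top 26 mm only 52 mm wide), 62 mm high (z), about 0.2 kg, with a black dot on each face. Origin: middle of its lower edge. At the start it stands upright on the sill, side edges about 8 mm deep in the slots with 1.5 mm of play; its upper 29 mm stand above the posts and can be pinched across the 8 mm.
- cover: loose cast orange resin cover, an open pan 140 x 58 x 34 mm with a tongue at its rear, about 0.22 kg. Origin on its underside, x along its length to the rear, z up through the open side. In mm: front wall x -73 to -64, rear wall x 61 to 67, floor and side walls 5 thick, rim z 34. It lies in the cavity with 1 to 1.5 mm of play, rim flush, front wall behind sill and gate.
- cover_front (a point): middle of the rim of the cover's front wall (9 mm thick, 58 mm wide, 34 mm high; cover x -68.5, z 34). Both its faces are free (next screw posts inside: cover x -14). With the gate out, the part of the wall above the sill (25 mm) can be pinched across its 9 mm.
- cover_tongue (a point): middle of the lower rear edge of the cover's tongue (cover x 93, z 0). The tongue is 26 mm long, 44 mm wide, 8 mm thick; at the start it reaches 20 mm under the lip with 2.5 mm of play above it. The front wall clears the sill when the front end is tipped up by 9 mm (0.06 rad); beyond about 19 mm (0.12 rad) the tongue wedges under the lip.
- gate_mid (a point): the centre of the gate plate, 31 mm above its lower edge
- tray: fixed clear plastic tray, 138 x 198 x 60 mm outside, open at the top. Origin at the centre of its underside, y along its 198 mm length, z up; inside about 118 x 178 mm, floor 2 mm thick. The cover (166 mm with its tongue) fits lengthways with about 6 mm left at each end and 30 mm at each side.
- board: fixed plywood board, 170 x 120 mm, top face 18 mm above the bench. Origin at the centre of its underside, x along its length, z up.
- bottle: bystander: water bottle, 89 mm across, 305 mm high, at the left wall; origin at the centre of its underside
- marker: bystander: black and red marker, 131 mm long, lying at the left; origin at the centre of its underside
Things that resemble listed ones, but are neither listed nor needed, are in the scene too. Of the things shaped like the gate, the brass one is meant.

How it is judged:
On the way, in this order (a step that is already met when the one before it is completed fails the run):
1. the gate plate is on the board, let go (x of gate_mid in the frame of board between -0.085 and 0.085 m and y of gate_mid in the frame of board between -0.06 and 0.06 m and z of gate_mid in the frame of board below 0.055 m and contact force between the fingers and gate below 0.1 N), for 0.2 s.
2. the cover is clear of the cavity: its underside at least 44 mm above the bench (height (world z) of cover above 0.044 m), for 0.1 s.
At the end, for the whole second after the job is handed in: The gate is on the board (its centre over the board, under 55 mm above the bench), the cover lies flat on the bottom of the tray, open side up (tilt under 0.06 rad, underside within 7 mm of the tray's underside); both at rest (x of gate_mid in the frame of board between -0.085 and 0.085 m and y of gate_mid in the frame of board between -0.06 and 0.06 m and z of gate_mid in the frame of board below 0.055 m and x of cover in the frame of tray between -0.05 and 0.05 m and y of cover in the frame of tray between -0.05 and 0.05 m and z of cover in the frame of tray below 0.007 m and angle between cover's own z axis and vertical below 0.06 rad and linear speed of each of cover, gate below 0.02 m/s); the robot touches nothing.
It fails at once if the cover is forced in the cavity: more than 40 N between cover and mould while its underside is less than 40 mm above the bench (contact force between cover and mould above 40 N and height (world z) of cover below 0.04 m).
It fails at once if the cover is prised up: tipped by more than 0.14 rad while its tongue is still more than 4 mm under the lip (angle between cover's own z axis and vertical above 0.14 rad and x of cover_tongue in the frame of mould above 0.077 m and z of cover_tongue in the frame of mould below 0.03 m).
It fails at once if the cover is dropped: it falls faster than 0.35 m/s with no finger on it (contact force between the fingers and cover below 0.01 N and linear speed of cover above 0.35 m/s).
It fails at once if the bottle or the marker is moved by more than 30 mm (distance of any of bottle, marker from where it was at the start of the episode above 0.03 m).
It also fails if it takes over 72 s, if anything falls off the work surface, if the arm or the gripper's body presses on something with over 40 N, if the wrist force passes 120 N, or if a joint passes its speed limit or range.

## Working session

There is one attempt and no reset: what is moved stays moved. The work goes in short steps, Python scripts to look and compute and a tool call to move; the robot and the scene stay as the last step left them, time stands still between calls to the robot, and variables do not carry over. Pictures are saved under pics/ and viewed, at most 10 in all, crops included, and the job is handed in when it is done.

Besides the shell and the picture viewer there is one more tool, called after ">>>" as a command line: name --argument value ..., lists and objects as JSON in quotes. step_arm: Moves the arm, as the interface text tells. Its arguments: {"type":"object","properties":{"rotation":{"type":"array"},"offset":{"type":"array"},"gripper":{"type":"array"},"newtons":{"type":"number"}},"required":["rotation","offset","gripper"]}

```bash
mkdir -p pics
cat > h.py <<'E'
import numpy as np, cv2
from rig import bot
from scipy.spatial.transform import Rotation as R
def save(p,n): cv2.imwrite('pics/'+n+'.png',p['color'][:,:,::-1])
def pts(p,mask):
    v,u=np.nonzero(mask&(p['depth']>0)); z=p['depth'][v,u]
    c=np.c_[(u-p['cx'])/p['fx']*z,(v-p['cy'])/p['fy']*z,z,np.ones(len(z))]
    return (c@np.linalg.inv(p['camera_from_world']).T)[:,:3]
def ray(p,xy,z):
    "world point of pixel at height z"
    M=np.linalg.inv(p['camera_from_world']); d=M[:3,:3]@[(xy[0]-p['cx'])/p['fx'],(xy[1]-p['cy'])/p['fy'],1]
    o=M[:3,3]; return o+d*(z-o[2])/d[2]
E
python3 - <<'E'
from h import *
np.set_printoptions(precision=4,suppress=True)
ps=[]
for c in ['scene','side']:
    p=bot.camera(c); ps.append(p['color']); print(c,np.linalg.inv(p['camera_from_world'])[:3,3],p['fx'])
    for t,z in [('mould',0),('sill',.021),('lip',.0225),('gate',.021),('cover',.012),('cover_front',.046),('gate_mid',.052),('tray',0),('board',0),('bottle',0),('marker',0)]:
        for l in bot.landmark_of(p,t)[:3]: print(t,round(l['score'],2),np.round(l['xy']),ray(p,l['xy'],z)[:2])
        for l in bot.trace(p,t)[:3]:
            q=pts(p,l['region']); print('   tr',round(l['score'],2),l['box'],np.percentile(q,[2,50,98],axis=0).round(3).tolist() if len(q) else '')
for i,n in enumerate('ab'): cv2.imwrite(f'pics/{n}.png',cv2.resize(ps[i][:,:,::-1],(800,600)))
E
```

```text
scene [1.2138 0.0649 0.8536] 394.295355360094
mould 0.57 [180. 242.] [ 0.6856 -0.1096]
   tr 0.93 [142.1, 193.5, 209.2, 283.3] [[0.584, -0.176, 0.003], [0.703, -0.13, 0.045], [0.788, -0.04, 0.056]]
sill 0.89 [192. 211.] [ 0.6057 -0.0838]
sill 0.67 [354. 217.] [0.6285 0.3372]
   tr 0.79 [143.8, 196.6, 214.7, 281.9] [[0.588, -0.174, 0.01], [0.705, -0.132, 0.045], [0.786, -0.04, 0.055]]
lip 0.68 [167. 261.] [ 0.75   -0.1288]
   tr 0.65 [138.3, 194.1, 213.9, 278.7] [[0.579, -0.179, 0.001], [0.702, -0.129, 0.045], [0.787, -0.04, 0.056]]
   tr 0.32 [284.2, 207.0, 331.7, 221.0] [[0.589, 0.158, 0.004], [0.61, 0.212, 0.014], [0.629, 0.274, 0.018]]
   tr 0.27 [175.3, 192.3, 203.2, 206.3] [[0.593, -0.126, 0.043], [0.601, -0.096, 0.063], [0.607, -0.064, 0.084]]
gate 0.82 [171. 180.] [ 0.4972 -0.1505]
gate 0.7 [304. 142.] [0.3483 0.2328]
   tr 0.91 [156.7, 162.2, 179.3, 189.6] [[0.455, -0.192, 0.001], [0.486, -0.162, 0.031], [0.513, -0.136, 0.062]]
   tr 0.8 [293.4, 122.6, 315.9, 151.0] [[0.267, 0.205, -0.0], [0.331, 0.235, 0.03], [0.353, 0.27, 0.063]]
   tr 0.6 [170.6, 193.5, 201.1, 207.4] [[0.5
[... 3319 characters left out ...]
ay 0.72 [261. 200.] [0.6077 0.2073]
   tr 0.8 [174.8, 205.4, 247.4, 278.8] [[0.366, -0.092, 0.001], [0.437, 0.036, 0.033], [0.498, 0.103, 0.06]]
   tr 0.71 [275.7, 232.7, 388.5, 286.4] [[0.566, -0.182, 0.002], [0.673, -0.152, 0.039], [0.783, -0.049, 0.054]]
board 0.94 [211. 200.] [0.4752 0.2464]
   tr 0.55 [181.0, 180.6, 249.7, 212.5] [[0.401, 0.181, 0.01], [0.481, 0.233, 0.018], [0.564, 0.299, 0.021]]
bottle 0.86 [251. 176.] [0.6148 0.3505]
   tr 0.96 [237.0, 75.7, 270.5, 183.7] [[0.579, 0.303, 0.01], [0.614, 0.315, 0.163], [0.662, 0.386, 0.3]]
marker 0.72 [260. 198.] [0.607  0.2205]
   tr 0.53 [247.0, 185.0, 268.7, 203.1] [[0.585, 0.166, 0.001], [0.603, 0.217, 0.013], [0.62, 0.269, 0.018]]
```

View pics/a.png

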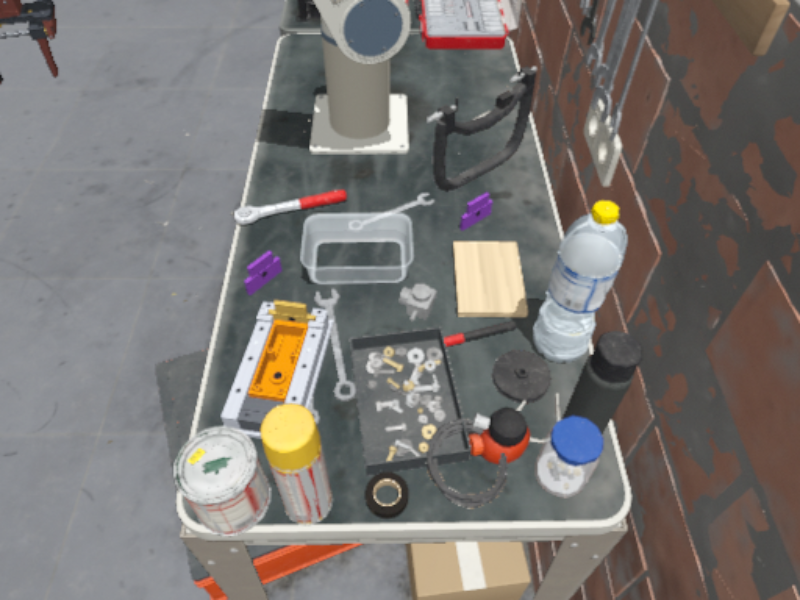

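Run:
```python
from h import *
np.set_printoptions(precision=4,suppress=True)
# flat-top fits of mould (z 46), cover walls; tray rim; board top, from fused clouds
P=[]
for c in ['scene','side']:
    p=bot.camera(c); P.append(pts(p,np.ones((384,512),bool)))
def rect(q,n):
    r=cv2.minAreaRect(q[:,:2].astype(np.float32)*1000); print(n,len(q),np.round(r[0],1),np.round(r[1],1),round(r[2],2),'z',np.median(q[:,2]).round(4))
for i,Q in enumerate(P):
    a=Q[(Q[:,0]>.55)&(Q[:,0]<.82)&(Q[:,1]>-.2)&(Q[:,1]<-.02)]
    rect(a[(a[:,2]>.04)&(a[:,2]<.05)],'mould46'); rect(a[(a[:,2]>.051)&(a[:,2]<.057)],'posts'); rect(a[(a[:,2]>.062)&(a[:,2]<.09)],'gate'); rect(a[(a[:,2]>.081)&(a[:,2]<.09)],'gatetop')
    a=Q[(Q[:,0]>.34)&(Q[:,0]<.53)&(Q[:,1]>-.12)&(Q[:,1]<.13)]; rect(a[(a[:,2]>.056)&(a[:,2]<.066)],'tray')
    a=Q[(Q[:,0]>.37)&(Q[:,0]<.6)&(Q[:,1]>.15)&(Q[:,1]<.34)]; rect(a[(a[:,2]>.013)&(a[:,2]<.023)&(a[:,0]<.575)],'board')
print(bot.get_obs())
p=bot.camera('wrist'); print(p['tool_from_camera'],p['fx'],p['cx'],p['cy'])
```

```text
mould46 2021 [ 684.5 -110.6] [110.8 210.4] 80.26 z 0.0457
posts 234 [ 633.  -102.1] [110.6 110.1] 79.73 z 0.0539
gate 152 [598.8 -94.7] [52.6 11.1] 80.59 z 0.0763
gatetop 56 [598.6 -93.9] [51.1 10.4] 80.45 z 0.0826
tray 303 [432.8   6.9] [142.8 197.7] 0.76 z 0.0584
board 1955 [484. 244.] [120.9 173.1] 88.77 z 0.0178
mould46 2231 [ 682.6 -111.5] [114.2 212.1] 80.02 z 0.0457
posts 227 [595.8 -96.3] [116.2  35.3] 79.96 z 0.0539
gate 112 [597.9 -96.8] [52.4  8.6] 79.73 z 0.0799
gatetop 50 [597.9 -95.7] [50.2  7.7] 80.24 z 0.0828
tray 428 [432.4   6.1] [138.1 202.5] 0.66 z 0.0587
board 1427 [483.3 241.2] [127.1 169.8] 88.72 z 0.0178
{'clock': 2.4, 'q': array([-1.319 ,  0.4231,  1.6299,  0.    ,  1.0886, -0.019 ]), 'qd': array([-0.0007,  0.0006,  0.    ,  0.0003, -0.0009, -0.0005]), 'joint_torque': array([  0.    , -54.4565, -27.4042,   0.0645,   0.0168,  -0.    ]), 'position': array([ 0.1672, -0.6022,  0.2227]), 'ee_rot': array([0.9908, 0.135 , 0.    , 0.    ]), 'force': array([-0.1087,  0.0286, -0.6692]), 'moment': array([ 0.0277, -0.0217,  0.025 ]), 'grasp_force': 0.0, 'finger_gap': 1.0009048029827936}
[[-0.0012 -0.9591 -0.2832  0.0781]
 [ 1.     -0.0013 -0.0002 -0.0006]
 [-0.0002 -0.2832  0.9591 -0.1612]
 [ 0.      0.      0.      1.    ]] 297.3186396354542 252.19712282322072 191.8049036793611
```

The view shows the mould with the orange cover at lower left and the brass gate at its near end (290,312). The clear tray is at (357,247) and the board at (488,278). The purple plates are look-alikes. Estimated poses: mould origin about (0.677, -0.109) with yaw -10°, tray centre (0.4325, 0.0065), board centre (0.484, 0.242).

```bash
cat >> h.py <<'E'
MO=np.array([.6767,-.109]); MY=np.deg2rad(-10.)
def m2w(x,y=0): return MO+[np.cos(MY)*x-np.sin(MY)*y,np.sin(MY)*x+np.cos(MY)*y]
def pose(yaw,tilt=0):
    "tool down, tool x at yaw deg (world), then tilted about tool x"
    return R.from_euler('z',yaw,degrees=True)*R.from_euler('x',180+tilt,degrees=True)
def rows(pos,rot,n,p0=None,r0=None):
    o=bot.get_obs(); p=np.array(o['position'] if p0 is None else p0); r=R.from_quat(o['ee_rot']) if r0 is None else r0
    d=(np.array(pos)-p)/n; w=(r.inv()*rot).as_rotvec(degrees=True)/n
    print('rot',np.round(w,2).tolist())
    for i in range(n): print(np.round(r.inv().apply(d)*100,2).tolist(),end=' '); r=r*R.from_rotvec(w,degrees=True)
    print()
E
python3 - <<'E'
from h import *
g=m2w(-.08); print(g)
rows([g[0],g[1],.15],pose(80),14)
p=bot.camera('side'); cv2.imwrite('pics/c.png',cv2.resize(p['color'][170:310,130:400,::-1],None,fx=2.9,fy=2.9))
E
```

```text
[ 0.59791538 -0.09510815]
rot [0.0, 0.0, -4.61]
[3.93, -2.67, 0.52] [4.13, -2.34, 0.52] [4.31, -2.0, 0.52] [4.46, -1.65, 0.52] [4.57, -1.29, 0.52] [4.66, -0.92, 0.52] [4.72, -0.54, 0.52] [4.75, -0.16, 0.52] [4.75, 0.22, 0.52] [4.71, 0.6, 0.52] [4.65, 0.98, 0.52] [4.56, 1.35, 0.52] [4.43, 1.71, 0.52] [4.28, 2.06, 0.52]
```

View pics/c.png

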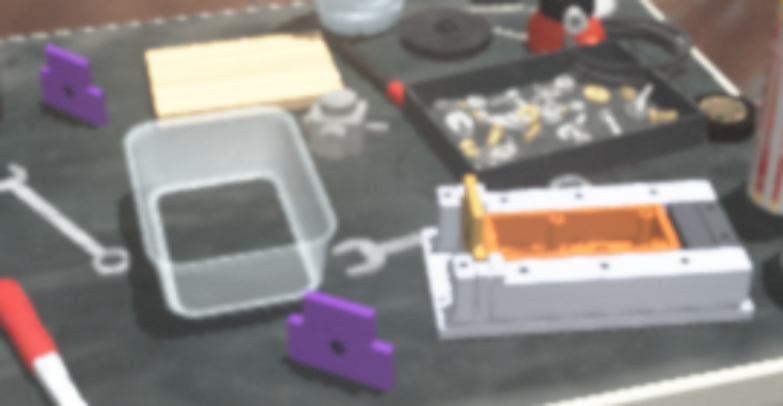

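The side view shows the tray empty, with the wrench lying on the bench behind it. The brass gate stands in the mould at (470,215). Moving above the gate.

>>> step_arm --rotation '[[0,0,-4.6],[0,0,-4.6],[0,0,-4.6],[0,0,-4.6],[0,0,-4.6],[0,0,-4.6],[0,0,-4.6],[0,0,-4.6],[0,0,-4.6],[0,0,-4.6],[0,0,-4.6],[0,0,-4.6]]' --offset '[[3.93,-2.67,0],[4.13,-2.34,0],[4.31,-2.0,0],[4.46,-1.65,0],[4.57,-1.29,0],[4.66,-0.92,0],[4.72,-0.54,0],[4.75,-0.16,0],[4.75,0.22,0],[4.71,0.6,0],[4.65,0.98,0],[4.56,1.35,0]]' --gripper '[5,5,5,5,5,5,5,5,5,5,5,5]' --newtons 30

```text
clock: 3.7
position: [0.5375, -0.166, 0.2229]
ee_rot: [0.815, 0.58, 0.0, 0.0]
force: [0.8, -0.6, 0.8]
finger_gap: 0.569
grasp_force: 0.0
```

Run:
```python
from h import *
g=m2w(-.08)
rows([g[0],g[1],.15],pose(80),4)
```

```text
rot [0.01, 0.0, -2.27]
[2.17, 0.85, 1.82] [2.13, 0.93, 1.82] [2.09, 1.02, 1.82] [2.05, 1.1, 1.82]
```

>>> step_arm --rotation '[[0,0,-2.27],[0,0,-2.27],[0,0,-2.27],[0,0,-2.27],[0,0,0],[0,0,0]]' --offset '[[2.17,0.85,1.82],[2.13,0.93,1.82],[2.09,1.02,1.82],[2.05,1.1,1.82],[0,0,0],[0,0,0]]' --gripper '[5,5,5,5,5,5]'

```text
clock: 4.3
position: [0.5967, -0.097, 0.1496]
ee_rot: [0.767, 0.642, -0.0, -0.0]
force: [-0.6, -0.4, -0.3]
finger_gap: 0.567
grasp_force: 0.0
```

```bash
cat >> h.py <<'E'
def wpts(p,o,mask=None):
    "wrist cloud in world"
    m=p['depth']>0
    if mask is not None: m&=mask
    v,u=np.nonzero(m); z=p['depth'][v,u]
    a=np.c_[(u-p['cx'])/p['fx'],(v-p['cy'])/p['fy']]; r=np.linalg.norm(a,axis=1)+1e-9
    k=np.tan(r)/r; ok=r<1.2; c=np.c_[a*(k*z)[:,None],z,np.ones(len(z))][ok]
    t=(c@p['tool_from_camera'].T)[:,:3]
    return R.from_quat(o['ee_rot']).apply(t)+o['position']
def w2m(Q): 
    d=Q[:,:2]-MO; c,s=np.cos(MY),np.sin(MY); return np.c_[d[:,0]*c+d[:,1]*s,-d[:,0]*s+d[:,1]*c,Q[:,2]]
E
python3 - <<'E'
from h import *
np.set_printoptions(precision=4,suppress=True)
o=bot.get_obs(); p=bot.camera('wrist'); save(p,'w1')
print(o['position'],o['ee_rot'],o['q'])
Q=w2m(wpts(p,o))
for n,m in [('gate',(Q[:,2]>.06)&(Q[:,2]<.09)&(abs(Q[:,0]+.08)<.025)&(abs(Q[:,1])<.04)),('gtop',(Q[:,2]>.08)&(Q[:,2]<.086)&(abs(Q[:,0]+.08)<.025)&(abs(Q[:,1])<.04)),('top46',(abs(Q[:,2]-.046)<.003)&(abs(Q[:,0])<.12)&(abs(Q[:,1])<.06)),('post',(abs(Q[:,2]-.054)<.003)&(abs(Q[:,0]+.08)<.04)&(abs(Q[:,1])<.07))]:
    q=Q[m]; print(n,len(q))
    if len(q)>5: print(np.percentile(q,[1,50,99],axis=0),cv2.minAreaRect(np.float32(q[:,:2]*1000)))
E
```

```text
[ 0.5967 -0.097   0.1496] [ 0.7671  0.6415 -0.0004 -0.0004] [-0.1806  0.4839  1.7264 -0.0003  0.9324 -0.0027]
gate 636
[[-0.0852 -0.0238  0.0629]
 [-0.0812  0.0055  0.0819]
 [-0.0779  0.0278  0.0835]] ((-81.57875061035156, 1.6865348815917969), (52.384071350097656, 7.6130781173706055), 89.75344848632812)
gtop 583
[[-0.0852 -0.0238  0.0804]
 [-0.0812  0.0036  0.0819]
 [-0.0779  0.0272  0.0835]] ((-81.56121826171875, 1.5005569458007812), (51.99732971191406, 7.400026321411133), 89.9519271850586)
top46 11502
[[-0.0737 -0.0522  0.0432]
 [ 0.0219  0.0162  0.0451]
 [ 0.1079  0.0554  0.0468]] ((5.038116455078125, 1.0941734313964844), (110.46051025390625, 211.05592346191406), 89.99729919433594)
post 1856
[[-0.101  -0.0532  0.0512]
 [-0.0836  0.035   0.0531]
 [-0.0661  0.0559  0.0566]] ((-83.709228515625, 0.8507843017578125), (35.46187973022461, 110.42477416992188), 0.07904680073261261)
```

View pics/w1.png

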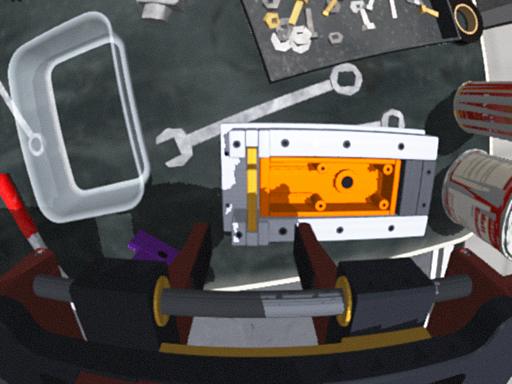

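The wrist view shows the gate at (252,190) lying between the finger planes, with the cover behind it. The mould yaw of -10° is confirmed. Descending and pinching.

>>> step_arm --rotation '[[0,0,0],[0,0,0],[0,0,0],[0,0,0],[0,0,0],[0,0,0],[0,0,0],[0,0,0],[0,0,0],[0,0,0],[0,0,0]]' --offset '[[0.3,0,3],[0,0,3],[0,0,2],[0,0,1],[0,0,0.9],[0,0,0],[0,0,0],[0,0,0],[0,0,0],[0,0,0],[0,0,0]]' --gripper '[5,5,5,5,5,5,0.4,0.4,0.4,0.4,0.4]' --newtons 25

```text
clock: 5.45
position: [0.5977, -0.0941, 0.0512]
ee_rot: [0.767, 0.641, 0.0, 0.0]
force: [0.0, 0.0, 0.1]
finger_gap: 0.155
grasp_force: 0.0
```

>>> step_arm --rotation '[[0,0,0],[0,0,0],[0,0,0],[0,0,0]]' --offset '[[0,0,0],[0,0,0],[0,0,0],[0,0,0]]' --gripper '[0.4,0.4,0.4,0.4]'

```text
clock: 5.85
position: [0.5977, -0.0941, 0.051]
ee_rot: [0.767, 0.641, 0.0, 0.0]
force: [-0.6, 0.8, 2.8]
finger_gap: 0.085
grasp_force: 25.0
```

>>> step_arm --rotation '[[0,0,0],[0,0,0],[0,0,0],[0,0,0],[0,0,0],[0,0,0],[0,0,0],[0,0,0],[0,0,0]]' --offset '[[0,0,-0.3],[0,0,-0.5],[0,0,-0.7],[0,0,-0.8],[0,0,-1],[0,0,-1.5],[0,0,-2],[0,0,-2.5],[0,0,-1.7]]' --gripper '[0.4,0.4,0.4,0.4,0.4,0.4,0.4,0.4,0.4]'

```text
clock: 6.75
position: [0.5983, -0.0942, 0.1637]
ee_rot: [0.767, 0.641, 0.001, 0.001]
force: [-0.4, 0.4, -2.0]
finger_gap: 0.091
grasp_force: 25.0
```

Run:
```python
from h import *
np.set_printoptions(precision=4,suppress=True)
o=bot.get_obs();print(o['position'],o['force'],o['grasp_force'],o['finger_gap'])
rows([.484,.242,o['position'][2]],pose(115),10)
p=bot.camera('side'); Q=w2m(pts(p,np.ones((384,512),bool)))
q=Q[(abs(Q[:,0]+.08)<.015)&(abs(Q[:,1])<.04)&(Q[:,2]>.06)&(Q[:,2]<.25)]; print(np.percentile(q[:,2],[0,2,50]))
```

```text
[ 0.5983 -0.0942  0.1637] [-0.4322  0.3927 -1.9979] 24.999635070562363 0.0912634259479135
rot [0.01, 0.0, -3.52]
[3.11, -1.72, -0.0] [3.21, -1.53, -0.0] [3.29, -1.33, -0.0] [3.37, -1.12, -0.0] [3.43, -0.91, -0.0] [3.48, -0.7, -0.0] [3.52, -0.49, -0.0] [3.54, -0.27, -0.0] [3.55, -0.05, -0.0] [3.55, 0.17, -0.0] 
[0.1342 0.1382 0.1945]
```

>>> step_arm --rotation '[[0,0,-3],[0,0,-3],[0,0,-3],[0,0,-3],[0,0,-3],[0,0,-3],[0,0,-3],[0,0,-3],[0,0,-3],[0,0,-3],[0,0,0],[0,0,0]]' --offset '[[3.0,-1.92,0],[3.09,-1.75,0],[3.17,-1.58,0],[3.26,-1.4,0],[3.33,-1.22,0],[3.38,-1.04,0],[3.43,-0.87,0],[3.47,-0.68,0],[3.5,-0.5,0],[3.53,-0.32,0],[0,0,0],[0,0,0]]' --gripper '[0.4,0.4,0.4,0.4,0.4,0.4,0.4,0.4,0.4,0.4,0.4,0.4]'

```text
clock: 8.0
position: [0.4641, 0.2348, 0.1612]
ee_rot: [0.574, 0.819, 0.0, 0.0]
force: [0.0, 0.4, -2.5]
finger_gap: 0.092
grasp_force: 25.0
```

>>> step_arm --rotation '[[0,0,0],[0,0,0],[0,0,0],[0,0,0],[0,0,0],[0,0,0],[0,0,0],[0,0,0]]' --offset '[[0,0,3],[0,0,3],[0,0,2.5],[0,0,1.5],[0,0,0.7],[0,0,0.3],[0,0,0.2],[0,0,0]]' --gripper '[0.4,0.4,0.4,0.4,0.4,0.4,0.4,0.4]'

```text
clock: 8.8
position: [0.465, 0.2343, 0.0495]
ee_rot: [0.575, 0.818, 0.0, 0.0]
force: [0.2, 0.0, -2.0]
finger_gap: 0.088
grasp_force: 25.0
```

>>> step_arm --rotation '[[0,0,0],[0,0,0],[0,0,0],[0,0,0]]' --offset '[[0,0,0.1],[0,0,0.1],[0,0,0.1],[0,0,0]]' --gripper '[0.4,0.4,0.4,0.4]'

```text
clock: 9.2
position: [0.465, 0.2346, 0.048]
ee_rot: [0.575, 0.818, 0.001, 0.0]
force: [-4.6, -3.0, 18.8]
finger_gap: 0.088
grasp_force: 25.0
```

Contact with the board. Releasing and then rising.

>>> step_arm --rotation '[[0,0,0],[0,0,0],[0,0,0],[0,0,0],[0,0,0],[0,0,0],[0,0,0],[0,0,0],[0,0,0],[0,0,0],[0,0,0]]' --offset '[[0,0,-0.1],[0,0,0],[0,0,0],[0,0,0],[0,0,0],[0,0,-1],[0,0,-2],[0,0,-3],[0,0,-3],[0,0,-3],[0,0,0]]' --gripper '[1.2,2,3,4,5,5,5,5,5,5,5]'

```text
clock: 10.3
position: [0.4668, 0.2354, 0.1713]
ee_rot: [0.575, 0.818, 0.003, 0.002]
force: [0.5, 0.2, 0.0]
finger_gap: 0.572
grasp_force: 0.0
```

Run:
```python
from h import *
np.set_printoptions(precision=4,suppress=True)
o=bot.get_obs();print(o['position'],o['force'])
p=bot.camera('scene'); Q=pts(p,np.ones((384,512),bool)); q=Q[(abs(Q[:,0]-.484)<.08)&(abs(Q[:,1]-.242)<.055)&(Q[:,2]>.022)&(Q[:,2]<.1)]
print(len(q),np.percentile(q,[2,50,98],axis=0))
g=m2w(-.0695,.001); print(g); rows([g[0],g[1],.15],pose(80),10)
```

```text
[0.4668 0.2354 0.1713] [0.5424 0.1675 0.0165]
359 [[0.4555 0.197  0.0227]
 [0.471  0.2327 0.0514]
 [0.4835 0.2698 0.0807]]
[ 0.6084 -0.0959]
rot [0.03, -0.01, 2.98]
[-3.6, 0.22, 0.19] [-3.58, 0.41, 0.19] [-3.55, 0.59, 0.19] [-3.52, 0.78, 0.19] [-3.47, 0.96, 0.19] [-3.42, 1.14, 0.19] [-3.35, 1.32, 0.19] [-3.28, 1.49, 0.19] [-3.2, 1.66, 0.19] [-3.11, 1.82, 0.19]
```

The gate stands on the board and is released. Going back to the cover's front wall.

>>> step_arm --rotation '[[0,0,2.98],[0,0,2.98],[0,0,2.98],[0,0,2.98],[0,0,2.98],[0,0,2.98],[0,0,2.98],[0,0,2.98],[0,0,2.98],[0,0,2.98],[0,0,0],[0,0,0]]' --offset '[[-3.6,0.22,0.19],[-3.58,0.41,0.19],[-3.55,0.59,0.19],[-3.52,0.78,0.19],[-3.47,0.96,0.19],[-3.42,1.14,0.19],[-3.35,1.32,0.19],[-3.28,1.49,0.19],[-3.2,1.66,0.19],[-3.11,1.82,0.19],[0,0,0],[0,0,0]]' --gripper '[3,3,3,3,3,3,3,3,3,3,3,3]'

```text
clock: 11.55
position: [0.6061, -0.0968, 0.1465]
ee_rot: [0.766, 0.642, -0.001, -0.001]
force: [0.0, 0.3, -0.6]
finger_gap: 0.339
grasp_force: 0.0
```

Run:
```python
from h import *
np.set_printoptions(precision=4,suppress=True)
o=bot.get_obs(); p=bot.camera('wrist'); save(p,'w2')
print(o['position'],o['ee_rot'],o['finger_gap'])
Q=w2m(wpts(p,o)); c=p['color'].reshape(-1,3)
col=p['color'][np.nonzero(p['depth']>0)].astype(int); 
hsv=cv2.cvtColor(p['color'],cv2.COLOR_RGB2HSV); m=(hsv[:,:,0]>5)&(hsv[:,:,0]<22)&(hsv[:,:,1]>170)&(hsv[:,:,2]>120)
q=w2m(wpts(p,o,m)); q=q[(abs(q[:,0])<.1)&(abs(q[:,1])<.04)]
r=q[(q[:,2]>.042)&(q[:,2]<.05)]; print('rim',len(r),np.percentile(r,[1,50,99],axis=0),cv2.minAreaRect(np.float32(r[:,:2]*1000)))
f=r[(r[:,0]<-.058)&(abs(r[:,1])<.02)]; print('front rim',len(f),np.percentile(f,[1,50,99],axis=0))
print('tcp in mould',w2m(o['position'][None]))
```

```text
[ 0.6061 -0.0968  0.1465] [ 0.7664  0.6424 -0.0008 -0.0011] 0.3390641463932099
rim 2578 [[-0.0731 -0.0268  0.0422]
 [-0.0135  0.0051  0.0448]
 [ 0.0647  0.0307  0.0465]] ((-4.154998779296875, 1.7916145324707031), (58.511863708496094, 139.57835388183594), 89.92626190185547)
front rim 381 [[-0.0739 -0.0193  0.0429]
 [-0.0693  0.0012  0.045 ]
 [-0.0656  0.0193  0.0466]]
tcp in mould [[-0.0716 -0.0003  0.1465]]
```

>>> step_arm --rotation '[[0,0,0],[0,0,0],[0,0,0],[0,0,0],[0,0,0],[0,0,0],[0,0,0]]' --offset '[[0.15,0.22,3],[0,0,3],[0,0,2.5],[0,0,2],[0,0,1],[0,0,0.5],[0,0,0]]' --gripper '[3,3,3,3,3,3,3]' --newtons 20

```text
clock: 12.3
position: [0.6094, -0.0948, 0.0278]
ee_rot: [0.766, 0.643, -0.0, -0.0]
force: [-0.4, -0.4, 0.3]
finger_gap: 0.341
grasp_force: 0.0
```

>>> step_arm --rotation '[[0,0,0],[0,0,0],[0,0,0],[0,0,0],[0,0,0],[0,0,0]]' --offset '[[0,0,0.3],[0,0,0],[0,0,0],[0,0,0],[0,0,0],[0,0,0]]' --gripper '[3,0.5,0.5,0.5,0.5,0.5]'

```text
clock: 12.9
position: [0.6095, -0.0955, 0.0254]
ee_rot: [0.766, 0.643, -0.0, -0.0]
force: [-2.8, 1.3, 4.8]
finger_gap: 0.101
grasp_force: 20.0
```

>>> step_arm --rotation '[[0,0,0],[0,0,0],[0.7,0,0],[0.7,0,0],[0,0,0]]' --offset '[[0,0,0],[0,0,0],[0,0.01,-0.2],[0,0.01,-0.2],[0,0,0]]' --gripper '[0.5,0.5,0.5,0.5,0.5]' --newtons 40

```text
clock: 13.4
position: [0.6097, -0.0955, 0.0289]
ee_rot: [0.766, 0.643, -0.008, -0.01]
force: [-1.5, -0.2, -0.1]
finger_gap: 0.1
grasp_force: 40.0
```

>>> step_arm --rotation '[[0.7,0,0],[0.7,0,0],[0.7,0,0],[0.7,0,0],[0.5,0,0],[0,0,0]]' --offset '[[0,0.005,-0.2],[0,0.005,-0.2],[0,0.005,-0.2],[0,0.005,-0.2],[0,0,-0.15],[0,0,0]]' --gripper '[0.5,0.5,0.5,0.5,0.5,0.5]'

```text
clock: 14.0
position: [0.6106, -0.0956, 0.0384]
ee_rot: [0.765, 0.642, -0.027, -0.032]
force: [-0.2, 0.3, -1.7]
finger_gap: 0.101
grasp_force: 40.0
```

Run:
```python
from h import *
np.set_printoptions(precision=4,suppress=True)
o=bot.get_obs();print(o['position'],o['force'],o['moment'],'tilt',np.arccos(-R.from_quat(o['ee_rot']).as_matrix()[2,2]))
for c in ['scene','side']:
    p=bot.camera(c)
    hsv=cv2.cvtColor(p['color'],cv2.COLOR_RGB2HSV); m=(hsv[:,:,0]>5)&(hsv[:,:,0]<22)&(hsv[:,:,1]>170)&(hsv[:,:,2]>100)
    q=w2m(pts(p,m)); q=q[(abs(q[:,0])<.1)&(abs(q[:,1])<.04)]
    for x in np.arange(-.07,.08,.015):
        s=q[abs(q[:,0]-x)<.005]
        if len(s)>3: print(c,round(x,3),len(s),np.percentile(s[:,2],[50,95]))
```

```text
[ 0.6106 -0.0956  0.0384] [-0.1849  0.2539 -1.6679] [-0.0525 -0.0004  0.0079] tilt 0.08251786330722063
scene -0.07 11 [0.0579 0.06  ]
scene -0.055 35 [0.0334 0.0587]
scene -0.04 23 [0.0329 0.0579]
scene -0.025 48 [0.0276 0.0553]
scene -0.01 123 [0.0382 0.0545]
scene 0.005 75 [0.0259 0.0536]
scene 0.02 86 [0.0308 0.1156]
scene 0.035 109 [0.0226 0.051 ]
scene 0.05 87 [0.0194 0.0494]
scene 0.065 133 [0.0442 0.0501]
scene 0.08 69 [-0.7045 -0.6242]
side 0.05 7 [0.046  0.0475]
side 0.065 16 [0.0455 0.0477]
```

>>> step_arm --rotation '[[0,0,0],[0,0,0],[0,0,0],[0,0,0],[0,0,0]]' --offset '[[0,-0.2,0.015],[0,-0.3,0.025],[0,-0.3,0.025],[0,-0.3,0.025],[0,0,0]]' --gripper '[0.5,0.5,0.5,0.5,0.5]'

```text
clock: 14.6
position: [0.5989, -0.0936, 0.0384]
ee_rot: [0.765, 0.642, -0.027, -0.032]
force: [-0.6, 0.3, -0.7]
finger_gap: 0.098
grasp_force: 40.0
```

>>> step_arm --rotation '[[0,0,0],[0,0,0],[0,0,0],[0,0,0],[0,0,0],[0,0,0],[0,0,0]]' --offset '[[0,-0.3,0.025],[0,-0.3,0.025],[0,-0.3,0.025],[0,-0.3,0.025],[0,-0.3,0.025],[0,-0.2,0.015],[0,0,0]]' --gripper '[0.5,0.5,0.5,0.5,0.5,0.5,0.5]'

```text
clock: 15.3
position: [0.5822, -0.0906, 0.0383]
ee_rot: [0.765, 0.642, -0.027, -0.032]
force: [-1.0, -0.3, -1.2]
finger_gap: 0.1
grasp_force: 40.0
```

Run:
```python
from h import *
np.set_printoptions(precision=4,suppress=True)
o=bot.get_obs();print(o['position'],o['force'],o['moment'],w2m(o['position'][None]))
p=bot.camera('scene')
hsv=cv2.cvtColor(p['color'],cv2.COLOR_RGB2HSV); m=(hsv[:,:,0]>5)&(hsv[:,:,0]<22)&(hsv[:,:,1]>170)&(hsv[:,:,2]>100)
q=w2m(pts(p,m)); q=q[(abs(q[:,0])<.11)&(abs(q[:,1])<.03)&(q[:,2]>0)&(q[:,2]<.1)]
print('x range orange',np.percentile(q[:,0],[0,1,50,99,100]))
for l in bot.landmark_of(p,'cover_tongue')[:2]: print(l, w2m(ray(p,l['xy'],.013)[None]))
cv2.imwrite('pics/s3.png',cv2.resize(p['color'][180:300,120:240,::-1],None,fx=5,fy=5))
```

```text
[ 0.5822 -0.0906  0.0383] [-0.9929 -0.2752 -1.1628] [-0.0472  0.0031 -0.0397] [[-0.0962  0.0017  0.0383]]
x range orange [-0.1034 -0.0928 -0.0051  0.057   0.0597]
{'xy': [173.2, 259.5], 'score': 0.56} [[0.0654 0.0031 0.013 ]]
```

View pics/s3.png

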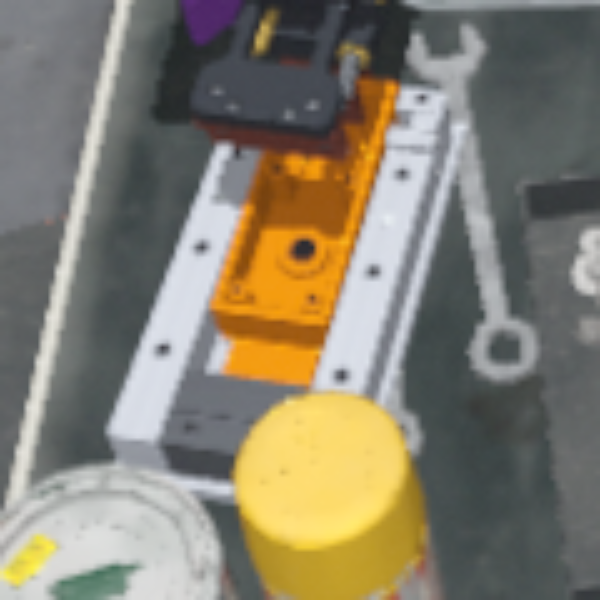

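The crop shows the tongue at (270,362), forward of the dark lip; its rear end measures about mould x 0.065, so it is clear. Lifting.

>>> step_arm --rotation '[[0,0,0],[0,0,0],[0,0,0],[0,0,0],[0,0,0],[0,0,0],[0,0,0],[0,0,0],[0,0,0],[0,0,0]]' --offset '[[0,-0.02,-0.3],[0,-0.04,-0.5],[0,-0.06,-0.7],[0,-0.08,-1],[0,-0.08,-1],[0,-0.1,-1.2],[0,-0.16,-2],[0,-0.16,-2],[0,-0.16,-2],[0,0,0]]' --gripper '[0.5,0.5,0.5,0.5,0.5,0.5,0.5,0.5,0.5,0.5]'

```text
clock: 16.4
position: [0.5851, -0.0911, 0.1492]
ee_rot: [0.766, 0.642, -0.024, -0.029]
force: [0.6, -0.7, -2.1]
finger_gap: 0.1
grasp_force: 40.0
```

```bash
cat >> h.py <<'E'
def cov(cam='scene',pr=True):
    "orange points near the TCP"
    o=bot.get_obs(); p=bot.camera(cam); hsv=cv2.cvtColor(p['color'],cv2.COLOR_RGB2HSV)
    m=(hsv[:,:,0]>5)&(hsv[:,:,0]<22)&(hsv[:,:,1]>170)&(hsv[:,:,2]>100)
    n,lab,st,_=cv2.connectedComponentsWithStats(m.astype(np.uint8)); 
    Q=[pts(p,lab==i) for i in range(1,n) if st[i,4]>25]
    Q=[q for q in Q if len(q) and np.linalg.norm(np.median(q,axis=0)[:2]-o['position'][:2])<.2]
    return o,p,np.vstack(Q)
E
python3 - <<'E'
from h import *
np.set_printoptions(precision=4,suppress=True)
for c in ['scene','side']:
    o,p,Q=cov(c); 
    if c=='scene': print(o['position'],o['force'],o['moment'],'tilt',np.arccos(-R.from_quat(o['ee_rot']).as_matrix()[2,2]))
    q=w2m(Q); q=q[(abs(q[:,1])<.05)&(q[:,2]>.03)&(q[:,2]<.25)]
    for x in np.arange(-.09,.08,.015):
        s=q[abs(q[:,0]-x)<.005]
        if len(s)>3: print(c,round(x,3),len(s),np.percentile(s[:,2],[2,50,95]))
E
```

```text
[ 0.5851 -0.0911  0.1492] [ 0.5874 -0.6609 -2.1223] [0.0151 0.0033 0.0031] tilt 0.07598423415380265
scene -0.09 67 [0.1386 0.1621 0.1703]
scene -0.075 53 [0.1363 0.1407 0.1694]
scene -0.06 87 [0.1356 0.1399 0.1667]
scene -0.045 78 [0.1354 0.1393 0.1665]
scene -0.03 150 [0.1333 0.1439 0.1646]
scene -0.015 92 [0.1324 0.1425 0.1641]
scene 0.0 129 [0.1314 0.1403 0.1629]
scene 0.015 93 [0.1307 0.1351 0.1621]
scene 0.03 68 [0.1341 0.1578 0.1616]
scene 0.045 258 [0.1302 0.1447 0.16  ]
scene 0.06 82 [0.1287 0.1316 0.1339]
side -0.06 15 [0.1548 0.1605 0.1649]
side -0.045 16 [0.1537 0.1612 0.1637]
side -0.03 12 [0.1531 0.1614 0.1624]
side -0.015 26 [0.1476 0.1561 0.1616]
side 0.0 24 [0.1377 0.1527 0.1598]
side 0.015 36 [0.1307 0.1497 0.1574]
side 0.03 33 [0.1363 0.155  0.1574]
```

>>> step_arm --rotation '[[-1.5,0,0],[-1.5,0,0],[-1.36,0,0],[0,0,-6],[0,0,-8],[0,0,-8],[0,0,-8],[0,0,-8],[0,0,-8],[0,0,-8],[0,0,-8],[0,0,-8]]' --offset '[[0,0,-1],[0,0,-1],[0,0,-1],[0,0,0],[0,0,0],[0,0,0],[0,0,0],[0,0,0],[0,0,0],[0,0,0],[0,0,0],[0,0,0]]' --gripper '[0.5,0.5,0.5,0.5,0.5,0.5,0.5,0.5,0.5,0.5,0.5,0.5]'

```text
clock: 17.7
position: [0.5846, -0.0911, 0.1763]
ee_rot: [0.256, 0.967, -0.0, -0.002]
force: [0.2, -0.2, -2.1]
finger_gap: 0.098
grasp_force: 40.0
```

Run:
```python
from h import *
np.set_printoptions(precision=4,suppress=True)
p=bot.camera('scene');Q=pts(p,np.ones((384,512),bool)); q=Q[(Q[:,0]>.75)&(Q[:,0]<1.05)&(Q[:,1]>-.3)&(Q[:,1]<.03)&(Q[:,2]>.08)&(Q[:,2]<.4)]; print('cans',np.percentile(q,[0,1,50,99],axis=0))
o,p,Q=cov('side'); print(o['position'],o['force'],o['q'],o['ee_rot'])
g=m2w(.02,-.0685); rows([g[0],g[1],.13],pose(170),5)
Q=Q[(Q[:,2]>.1)&(Q[:,2]<.25)&(abs(Q[:,0]-.6)<.1)]
print(len(Q),np.percentile(Q,[1,50,99],axis=0))
for y in np.arange(-.1,.12,.02):
    s=Q[abs(Q[:,1]-y)<.006]
    if len(s)>3: print(round(y,3),len(s),np.percentile(s[:,2],[2,50,97]),np.percentile(s[:,0],[2,98]))
```

```text
cans [[ 0.8293 -0.2074  0.0801]
 [ 0.8358 -0.2013  0.0828]
 [ 0.8979 -0.1144  0.1177]
 [ 0.9303 -0.0193  0.2263]]
[ 0.5845 -0.0911  0.1763] [-0.4928 -0.4329 -1.764 ] [-0.1745  0.4331  1.7373 -0.0003  0.9759 -1.2344] [ 0.2526  0.9676 -0.0003 -0.0023]
rot [-0.01, -0.05, -3.99]
[-2.62, -0.54, 0.91] [-2.58, -0.72, 0.92] [-2.52, -0.9, 0.92] [-2.45, -1.07, 0.92] [-2.37, -1.24, 0.92] 
31 [[ 0.6293 -0.05    0.1664]
 [ 0.6582  0.0029  0.1812]
 [ 0.6635  0.0181  0.1944]]
0.0 19 [0.1678 0.1812 0.1931] [0.6522 0.6635]
0.02 5 [0.1666 0.1685 0.1936] [0.6515 0.6627]
```

>>> step_arm --rotation '[[0,0,-4],[0,0,-4],[0,0,-4],[0,0,-4],[0,0,-4],[0,0,0],[0,0,0]]' --offset '[[-2.62,-0.54,0.9],[-2.58,-0.72,0.9],[-2.52,-0.9,0.9],[-2.45,-1.07,0.9],[-2.37,-1.24,0.9],[0,0,0],[0,0,0]]' --gripper '[0.5,0.5,0.5,0.5,0.5,0.5,0.5]'

```text
clock: 18.5
position: [0.684, -0.18, 0.1296]
ee_rot: [0.089, 0.996, 0.0, -0.003]
force: [0.6, -0.3, -2.9]
finger_gap: 0.098
grasp_force: 40.0
```

Run:
```python
from h import *
np.set_printoptions(precision=4,suppress=True)
for c in ['scene','side']:
    o,p,Q=cov(c); print(c,o['position'],w2m(o['position'][None]),o['ee_rot'])
    q=w2m(Q); q=q[(q[:,2]>.06)&(q[:,2]<.2)&(abs(q[:,0])<.09)]
    print(len(q),np.percentile(q,[1,50,99],axis=0))
    for y in np.arange(-.08,.12,.02):
        s=q[abs(q[:,1]-y)<.006]
        if len(s)>3: print(round(y,3),len(s),np.percentile(s[:,2],[2,50,97]),np.percentile(s[:,0],[2,98]))
g=m2w(.02,-.0685); rows([g[0],g[1],.062],pose(170),5)
save(p,'s4');
```

```text
scene [ 0.684  -0.18    0.1296] [[ 0.0195 -0.0686  0.1296]] [ 0.0893  0.996   0.0003 -0.0033]
1847 [[-0.0047 -0.0701  0.1185]
 [ 0.0214  0.01    0.1291]
 [ 0.0518  0.091   0.1517]]
-0.06 134 [0.1193 0.1328 0.151 ] [-0.0043  0.0515]
-0.04 142 [0.1188 0.1262 0.1503] [-0.0037  0.0516]
-0.02 104 [0.1189 0.1285 0.1502] [0.0016 0.0516]
0.0 143 [0.1195 0.1291 0.1516] [-0.0044  0.0518]
0.02 136 [0.12   0.1306 0.1509] [-0.0055  0.0516]
0.04 139 [0.1187 0.1301 0.1507] [-0.0042  0.0516]
0.06 180 [0.121  0.1457 0.1515] [-0.004   0.0514]
0.08 90 [0.1212 0.1237 0.1263] [0.0013 0.0442]
side [ 0.6838 -0.1796  0.13  ] [[ 0.0192 -0.0683  0.13  ]] [ 0.0887  0.996   0.0004 -0.0032]
187 [[-0.0076 -0.0411  0.1203]
 [ 0.0124  0.0495  0.1387]
 [ 0.0338  0.0631  0.1517]]
-0.02 19 [0.1356 0.1445 0.1516] [-0.0059  0.0083]
0.0 26 [0.1214 0.1234 0.1508] [-0.0058  0.0252]
0.02 5 [0.1485 0.1496 0.1507] [-0.0077 -0.0032]
0.04 5 [0.1236 0.1472 0.1503] [-0.0074  0.0343]
0.06 82 [0.1203 0.1342 0.1487] [0.0017 0.0291]
rot [0.0, -0.07, -0.03]
[-0.02, -0.01, 1.37] [-0.02, -0.01, 1.37] [-0.02, -0.01, 1.37] [-0.02, -0.01, 1.37] [-0.02, -0.01, 1.37]
```

View pics/s4.png

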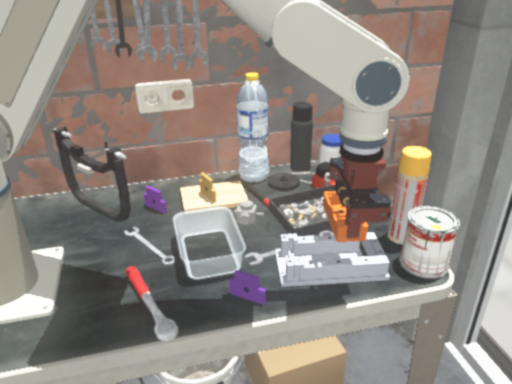

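The side view shows the cover level across the mould and held by the gripper, the gate standing on the board at (207,187) and the bottle and marker untouched. Setting the cover crosswise on the mould's flat top for the regrasp.

>>> step_arm --rotation '[[0,0,0],[0,0,0],[0,0,0],[0,0,0],[0,0,0],[0,0,0],[0,0,0]]' --offset '[[0,0,2],[0,0,2],[0,0,1.5],[0,0,0.8],[0,0,0.4],[0,0,0.2],[0,0,0]]' --gripper '[0.5,0.5,0.5,0.5,0.5,0.5,0.5]'

```text
clock: 19.3
position: [0.6843, -0.1798, 0.0614]
ee_rot: [0.087, 0.996, 0.0, -0.003]
force: [0.1, -0.2, -2.0]
finger_gap: 0.096
grasp_force: 40.0
```

>>> step_arm --rotation '[[0,0,0],[0,0,0],[0,0,0],[0,0,0]]' --offset '[[0,0,0.1],[0,0,0.1],[0,0,0.05],[0,0,0]]' --gripper '[0.5,0.5,0.5,0.5]'

```text
clock: 19.7
position: [0.6844, -0.18, 0.0594]
ee_rot: [0.087, 0.996, 0.0, -0.002]
force: [-1.7, 0.2, 4.0]
finger_gap: 0.1
grasp_force: 40.0
```

>>> step_arm --rotation '[[0,0,0],[0,0,0],[0,0,0],[0,0,0],[0,0,0],[0,0,0]]' --offset '[[0,0,0.03],[0,0,0],[0,0,0],[0,0,0],[0,0,0],[0,0,0]]' --gripper '[0.5,1,1.4,1.8,2.5,2.5]' --newtons 10

```text
clock: 20.3
position: [0.6839, -0.1797, 0.058]
ee_rot: [0.087, 0.996, 0.0, -0.003]
force: [0.2, 0.1, -0.5]
finger_gap: 0.282
grasp_force: 0.0
```

>>> step_arm --rotation '[[0,0,0],[0,0,0],[0,0,0],[0,0,0],[0,0,0],[0,0,0]]' --offset '[[0,0,-0.5],[0,0,-1],[0,0,-2],[0,0,-3],[0,0,-3],[0,0,0]]' --gripper '[2.5,2.5,2.5,3,5,8.7]'

```text
clock: 20.9
position: [0.6876, -0.1807, 0.1592]
ee_rot: [0.087, 0.996, -0.001, 0.001]
force: [1.0, -0.2, 1.3]
finger_gap: 0.481
grasp_force: 0.0
```

Run:
```python
from h import *
np.set_printoptions(precision=4,suppress=True)
o,p,Q=cov('scene'); print('scene',o['position'],o['force'])
q=w2m(Q); q=q[(q[:,2]>.04)&(q[:,2]<.1)&(abs(q[:,0])<.09)]
print(len(q),np.percentile(q,[1,50,99],axis=0))
t=q[q[:,2]>.074]; print(cv2.minAreaRect(np.float32(t[:,:2]*1000)),np.percentile(t[:,2],[2,50,98]))
A=np.c_[t,np.ones(len(t))]; print('slope',np.linalg.lstsq(A[:,[0,1,3]],t[:,2],rcond=None)[0])
g=m2w(.022,0); print(g); rows([g[0],g[1],.17],pose(80),14)
```

```text
scene [ 0.6876 -0.1807  0.1592] [ 0.9933 -0.1567  1.2925]
1817 [[-0.0051 -0.0713  0.0483]
 [ 0.0181  0.0021  0.0604]
 [ 0.0518  0.091   0.0823]]
((22.67070770263672, -3.931304931640625), (141.92921447753906, 60.811241149902344), 89.00933837890625) [0.0744 0.0789 0.0828]
slope [ 0.0024 -0.0023  0.0787]
[ 0.6984 -0.1128]
rot [-0.0, 0.0, 6.43]
[-0.0, 0.49, -0.1] [0.05, 0.49, -0.1] [0.11, 0.48, -0.1] [0.16, 0.46, -0.1] [0.21, 0.44, -0.1] [0.26, 0.42, -0.1] [0.3, 0.38, -0.09] [0.35, 0.35, -0.09] [0.38, 0.31, -0.09] [0.41, 0.26, -0.09] [0.44, 0.21, -0.09] [0.46, 0.16, -0.09] [0.48, 0.11, -0.09] [0.49, 0.06, -0.09]
```

>>> step_arm --rotation '[[0,0,7],[0,0,7],[0,0,7],[0,0,7],[0,0,7],[0,0,7],[0,0,7],[0,0,7],[0,0,7],[0,0,7],[0,0,7],[0,0,7]]' --offset '[[0,0.57,-0.1],[0.05,0.57,-0.1],[0.13,0.56,-0.1],[0.19,0.54,-0.1],[0.25,0.51,-0.1],[0.3,0.49,-0.1],[0.35,0.44,-0.1],[0.41,0.41,-0.1],[0.44,0.36,-0.1],[0.48,0.3,-0.1],[0.51,0.25,-0.1],[0.54,0.19,-0.1]]' --gripper '[8.7,8.7,8.7,8.7,8.7,8.7,8.7,8.7,8.7,8.7,8.7,8.7]'

```text
clock: 22.15
position: [0.6996, -0.1129, 0.1639]
ee_rot: [0.733, 0.68, -0.002, -0.003]
force: [0.9, -0.6, -0.0]
finger_gap: 0.99
grasp_force: 0.0
```

Run:
```python
from h import *
np.set_printoptions(precision=4,suppress=True)
g=m2w(.0215,.002); print(g); rows([g[0],g[1],.13],pose(81),4); print(bot.get_obs()['finger_gap'])
```

```text
[ 0.6982 -0.1108]
rot [-0.11, -0.01, 1.18]
[0.05, -0.03, 0.85] [0.05, -0.04, 0.85] [0.05, -0.04, 0.85] [0.05, -0.04, 0.85] 
0.990129229532145
```

>>> step_arm --rotation '[[-0.1,0,1.4],[-0.1,0,1.4],[-0.1,0,1.4],[-0.1,0,1.4],[0,0,0],[0,0,0]]' --offset '[[0.05,-0.03,0.85],[0.05,-0.04,0.85],[0.05,-0.04,0.85],[0.05,-0.04,0.85],[0,0,0],[0,0,0]]' --gripper '[8.7,8.7,8.7,8.7,8.7,8.7]'

```text
clock: 22.75
position: [0.6988, -0.1112, 0.1307]
ee_rot: [0.764, 0.646, 0.0, -0.0]
force: [0.6, 0.1, -0.1]
finger_gap: 0.988
grasp_force: 0.0
```

Run:
```python
from h import *
np.set_printoptions(precision=4,suppress=True)
o=bot.get_obs(); p=bot.camera('wrist')
print(o['position'],w2m(o['position'][None]),np.degrees(2*np.arctan2(o['ee_rot'][1],o['ee_rot'][0])),o['ee_rot'])
hsv=cv2.cvtColor(p['color'],cv2.COLOR_RGB2HSV); m=(hsv[:,:,0]>5)&(hsv[:,:,0]<22)&(hsv[:,:,1]>170)&(hsv[:,:,2]>100)
q=w2m(wpts(p,o,m)); q=q[(q[:,0]>-.04)&(q[:,0]<.08)&(abs(q[:,1])<.1)&(q[:,2]>.075)&(q[:,2]<.09)]
print(len(q),np.percentile(q,[1,50,99],axis=0),cv2.minAreaRect(np.float32(q[:,:2]*1000)))
for y in [-.06,-.04,-.02,0,.02,.04,.06]:
    s=q[abs(q[:,1]-y)<.008]
    if len(s)>5: print(y,len(s),np.percentile(s[:,0],[1,99]))
```

```text
[ 0.6988 -0.1112  0.1307] [[0.0221 0.0016 0.1307]] 80.42274458737091 [ 0.7637  0.6456  0.0002 -0.    ]
3527 [[-0.0082 -0.0704  0.0753]
 [ 0.0159  0.004   0.0787]
 [ 0.0485  0.0672  0.0804]] ((20.235546112060547, -1.9631195068359375), (57.911766052246094, 139.2449951171875), 0.07875270396471024)
-0.06 563 [-0.008   0.0484]
-0.04 202 [-0.0084  0.0488]
-0.02 353 [-0.008   0.0486]
0 246 [-0.0083  0.0486]
0.02 269 [-0.0083  0.0489]
0.04 275 [-0.0083  0.0483]
0.06 896 [-0.0079  0.0481]
```

>>> step_arm --rotation '[[0,0,0.4],[0,0,0],[0,0,0],[0,0,0],[0,0,0],[0,0,0],[0,0,0],[0,0,0],[0,0,0],[0,0,0],[0,0,0],[0,0,0]]' --offset '[[0,-0.15,2],[0,0,2],[0,0,1.5],[0,0,1.2],[0,0,0.6],[0,0,0.1],[0,0,0],[0,0,0],[0,0,0],[0,0,0],[0,0,0],[0,0,0]]' --gripper '[8.7,8.7,8.7,8.7,8.7,8.7,8.7,6.3,5.3,5.3,5.3,5.3]' --newtons 15

```text
clock: 24.0
position: [0.6976, -0.1108, 0.0575]
ee_rot: [0.766, 0.643, 0.001, 0.0]
force: [-2.0, 0.5, 1.5]
finger_gap: 0.663
grasp_force: 15.0
```

>>> step_arm --rotation '[[0,0,0],[0,0,0],[0,0,0],[0,0,0],[0,0,0],[0,0,0],[0,0,0],[0,0,0]]' --offset '[[0,0,0],[0,0,0],[0,0,-0.3],[0,0,-0.7],[0,0,-1.5],[0,0,-2.5],[0,0,-3],[0,0,0]]' --gripper '[5.3,5.3,5.3,5.3,5.3,5.3,5.3,5.3]' --newtons 35

```text
clock: 24.8
position: [0.7008, -0.1114, 0.1429]
ee_rot: [0.766, 0.643, 0.003, 0.004]
force: [-0.7, 0.2, -1.5]
finger_gap: 0.658
grasp_force: 35.0
```

Run:
```python
from h import *
np.set_printoptions(precision=4,suppress=True)
o,p,Q=cov('scene'); print(o['position'],o['force'],o['moment'],o['finger_gap'])
q=w2m(Q); q=q[(q[:,2]>.1)&(q[:,2]<.2)]
for y in np.arange(-.08,.1,.02):
    s=q[abs(q[:,1]-y)<.006]
    if len(s)>3: print(round(y,3),len(s),np.percentile(s[:,2],[2,97]))
print(np.percentile(q,[1,99],axis=0))
rows([.4325,-.002,o['position'][2]+.01],pose(90.7),10)
```

```text
[ 0.7008 -0.1114  0.1429] [-0.6759  0.2405 -1.4967] [-0.0186 -0.1171 -0.0308] 0.6575027812311318
-0.06 11 [0.1349 0.1413]
-0.04 11 [0.1335 0.1428]
-0.02 10 [0.1345 0.1418]
0.0 37 [0.1342 0.1437]
0.02 139 [0.1354 0.166 ]
0.04 144 [0.1342 0.1673]
0.06 172 [0.137 0.167]
0.08 91 [0.1368 0.1413]
[[-0.0021 -0.0613  0.1342]
 [ 0.0555  0.0917  0.1673]]
rot [0.04, 0.0, -1.07]
[0.61, -2.82, -0.14] [0.66, -2.81, -0.14] [0.72, -2.79, -0.14] [0.77, -2.78, -0.14] [0.82, -2.76, -0.14] [0.87, -2.75, -0.13] [0.92, -2.73, -0.13] [0.97, -2.71, -0.13] [1.02, -2.7, -0.13] [1.07, -2.68, -0.13]
```

Held level. Carrying to the tray.

>>> step_arm --rotation '[[0,0,-1.07],[0,0,-1.07],[0,0,-1.07],[0,0,-1.07],[0,0,-1.07],[0,0,-1.07],[0,0,-1.07],[0,0,-1.07],[0,0,-1.07],[0,0,-1.07],[0,0,0],[0,0,0]]' --offset '[[0.61,-2.82,-0.14],[0.66,-2.81,-0.14],[0.72,-2.79,-0.14],[0.77,-2.78,-0.14],[0.82,-2.76,-0.14],[0.87,-2.75,-0.13],[0.92,-2.73,-0.13],[0.97,-2.71,-0.13],[1.02,-2.7,-0.13],[1.07,-2.68,-0.13],[0,0,0],[0,0,0]]' --gripper '[5.3,5.3,5.3,5.3,5.3,5.3,5.3,5.3,5.3,5.3,5.3,5.3]'

```text
clock: 26.05
position: [0.4302, -0.0017, 0.1501]
ee_rot: [0.703, 0.712, 0.0, 0.0]
force: [1.1, -0.4, -2.2]
finger_gap: 0.658
grasp_force: 35.0
```

Run:
```python
from h import *
np.set_printoptions(precision=4,suppress=True)
o,p,Q=cov('scene'); print(o['position'],o['force'],np.degrees(2*np.arctan2(o['ee_rot'][1],o['ee_rot'][0])),o['ee_rot'])
q=Q[(Q[:,2]>.1)&(Q[:,2]<.2)]; print('cover scene',np.percentile(q,[1,99],axis=0))
t=q[q[:,2]>q[:,2].max()-.012]; print(cv2.minAreaRect(np.float32(q[:,:2]*1000)))
A=pts(p,np.ones((384,512),bool)); a=A[(A[:,0]>.34)&(A[:,0]<.53)&(A[:,1]>-.12)&(A[:,1]<.13)&(A[:,2]>.054)&(A[:,2]<.066)]; print('tray scene',len(a),np.percentile(a,[1,99],axis=0))
o=bot.get_obs(); p=bot.camera('wrist'); save(p,'w5'); W=wpts(p,o); a=W[(W[:,0]>.34)&(W[:,0]<.53)&(W[:,1]>-.13)&(W[:,1]<.14)&(W[:,2]>.052)&(W[:,2]<.066)]; print('tray wrist',len(a),np.percentile(a,[1,99],axis=0))
hsv=cv2.cvtColor(p['color'],cv2.COLOR_RGB2HSV); m=(hsv[:,:,0]>5)&(hsv[:,:,0]<22)&(hsv[:,:,1]>170)&(hsv[:,:,2]>100)
q=wpts(p,o,m);q=q[(q[:,2]>.1)&(abs(q[:,0]-.43)<.1)&(abs(q[:,1])<.12)];print('cover wrist',np.percentile(q,[1,99],axis=0))
```

```text
[ 0.4302 -0.0017  0.1501] [ 1.146  -0.4036 -2.1691] 90.71916304965066 [0.7027 0.7115 0.0003 0.0002]
cover scene [[ 0.4039 -0.0764  0.1418]
 [ 0.4641  0.0864  0.1745]]
((437.3805236816406, 5.2872772216796875), (70.27320861816406, 167.01544189453125), 2.127293348312378)
tray scene 272 [[ 0.3656 -0.0916  0.0542]
 [ 0.5028  0.1054  0.0621]]
tray wrist 3292 [[ 0.3616 -0.0382  0.0521]
 [ 0.4993  0.1072  0.0601]]
cover wrist [[ 0.401  -0.0682  0.142 ]
 [ 0.4792  0.0646  0.2585]]
```

View pics/w5.png

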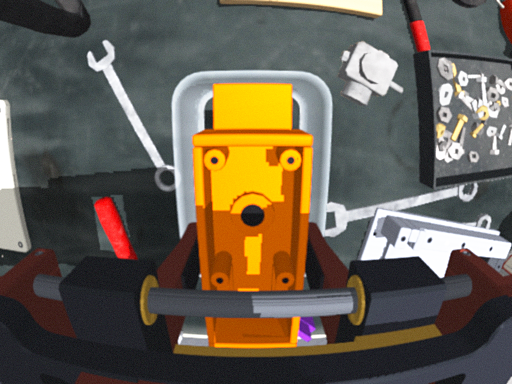

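The wrist view shows the cover lined up inside the tray outline, with the tongue end at (252,85) short of the tray's end wall at (252,72). Lowering.

>>> step_arm --rotation '[[0,0,0],[0,0,0],[0,0,0],[0,0,0],[0,0,0],[0,0,0],[0,0,0],[0,0,0]]' --offset '[[0.15,0.15,2],[0,0,2.5],[0,0,2],[0,0,1],[0,0,0.5],[0,0,0],[0,0,0],[0,0,0]]' --gripper '[5.3,5.3,5.3,5.3,5.3,5.3,5.3,5.3]'

```text
clock: 26.95
position: [0.4329, -0.0003, 0.0711]
ee_rot: [0.703, 0.711, 0.001, 0.001]
force: [0.3, -0.6, -3.0]
finger_gap: 0.656
grasp_force: 35.0
```

Run:
```python
from h import *
np.set_printoptions(precision=4,suppress=True)
o,p,Q=cov('scene'); print(o['position'],o['force'])
q=Q[(Q[:,2]>.03)&(Q[:,2]<.2)]; print('cover scene',np.percentile(q,[0.3,1,99,99.7],axis=0))
o=bot.get_obs(); p=bot.camera('wrist'); cv2.imwrite('pics/w6.png',cv2.resize(p['color'][50:360,130:380,::-1],None,fx=1.9,fy=1.9))
```

```text
[ 0.4329 -0.0003  0.0711] [ 0.2938 -0.5665 -2.9856]
cover scene [[ 0.4061 -0.0733  0.0596]
 [ 0.407  -0.0723  0.0606]
 [ 0.513   0.0882  0.1527]
 [ 0.5159  0.0886  0.1661]]
```

View pics/w6.png

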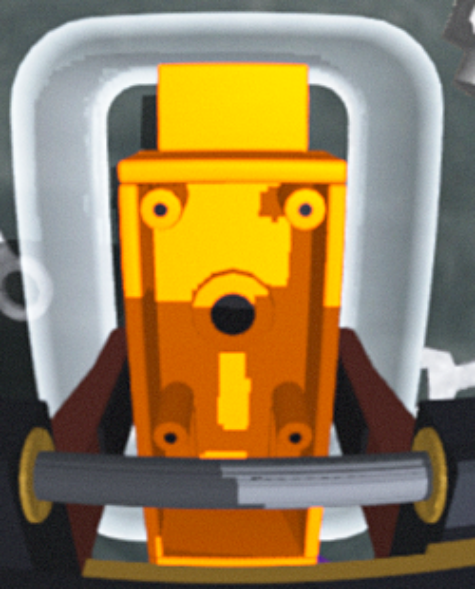

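The crop shows the cover aligned with the tray: the tongue end at (233,65) is inside the end wall, and both sides have finger room. Continuing down.

>>> step_arm --rotation '[[0,0,0],[0,0,0],[0,0,0],[0,0,0],[0,0,0],[0,0,0],[0,0,0]]' --offset '[[0,0,1],[0,0,1.2],[0,0,1.2],[0,0,1],[0,0,0.7],[0,0,0.2],[0,0,0]]' --gripper '[5.3,5.3,5.3,5.3,5.3,5.3,5.3]'

```text
clock: 27.75
position: [0.4319, -0.0003, 0.0169]
ee_rot: [0.703, 0.711, 0.0, -0.0]
force: [0.4, -0.2, -2.7]
finger_gap: 0.658
grasp_force: 35.0
```

>>> step_arm --rotation '[[0,0,0],[0,0,0],[0,0,0],[0,0,0],[0,0,0]]' --offset '[[0,0,0.1],[0,0,0.1],[0,0,0.1],[0,0,0],[0,0,0]]' --gripper '[5.3,5.3,5.3,5.3,5.3]'

```text
clock: 28.25
position: [0.4323, -0.0003, 0.0145]
ee_rot: [0.703, 0.711, 0.001, 0.0]
force: [-0.2, 0.1, -2.0]
finger_gap: 0.655
grasp_force: 35.0
```

>>> step_arm --rotation '[[0,0,0],[0,0,0],[0,0,0]]' --offset '[[0,0,0.1],[0,0,0.1],[0,0,0]]' --gripper '[5.3,5.3,5.3]'

```text
clock: 28.55
position: [0.4324, -0.0003, 0.0132]
ee_rot: [0.703, 0.711, 0.001, 0.0]
force: [-1.8, -0.9, 14.2]
finger_gap: 0.66
grasp_force: 35.0
```

On the tray floor. Releasing.

>>> step_arm --rotation '[[0,0,0],[0,0,0],[0,0,0],[0,0,0],[0,0,0],[0,0,0],[0,0,0],[0,0,0],[0,0,0],[0,0,0]]' --offset '[[0,0,-0.05],[0,0,0],[0,0,0],[0,0,0],[0,0,-1],[0,0,-2.5],[0,0,-4],[0,0,-4],[0,0,-4],[0,0,0]]' --gripper '[6.2,6.6,7,7,7,7,7,7,7,7]'

```text
clock: 29.55
position: [0.4352, -0.0004, 0.173]
ee_rot: [0.703, 0.711, 0.004, 0.004]
force: [-0.2, -0.4, -0.2]
finger_gap: 0.799
grasp_force: 0.0
```

Run:
```python
from h import *
np.set_printoptions(precision=4,suppress=True)
o,p,Q=cov('scene'); print(o['position'],o['force'],o['finger_gap'])
q=Q[(Q[:,2]<.06)&(abs(Q[:,0]-.43)<.08)]; print(np.percentile(q,[1,99],axis=0))
t=q[q[:,2]>.031]; A=np.c_[t[:,:2],np.ones(len(t))]; print('rim',len(t),np.median(t[:,2]),np.linalg.lstsq(A,t[:,2],rcond=None)[0])
A=pts(p,np.ones((384,512),bool)); g=A[(abs(A[:,0]-.484)<.08)&(abs(A[:,1]-.242)<.055)&(A[:,2]>.022)&(A[:,2]<.1)]; print('gate',np.percentile(g,[2,50,98],axis=0))
cv2.imwrite('pics/end.png',cv2.resize(p['color'][100:240,150:370,::-1],None,fx=3.6,fy=3.6))
```

```text
[ 0.4352 -0.0004  0.173 ] [-0.2396 -0.3644 -0.1846] 0.7987015142893891
[[ 0.406  -0.072   0.0043]
 [ 0.4649  0.0861  0.0379]]
rim 280 0.03480659453966822 [ 0.015  -0.0031  0.0282]
gate [[0.4565 0.1969 0.0226]
 [0.4702 0.2327 0.0508]
 [0.4835 0.2686 0.0808]]
```

View pics/end.png

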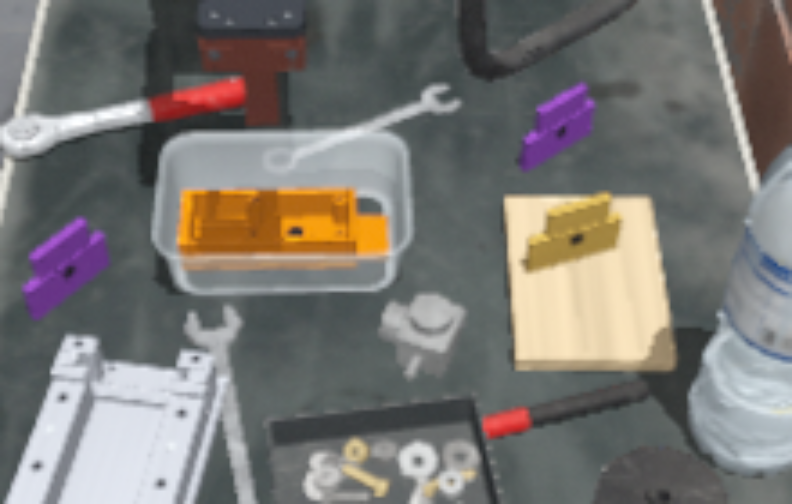

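The cover lies flat in the tray at (285,225), the gate stands on the board at (575,232), and the arm is clear of both.

```bash
python3 -c "
from rig import bot
print(bot.sign_off())"
```

```text
the job is handed in; nothing more can be done
None
```

The job is handed in at about 30 s: the brass gate stands on the board, the cover lies flat and open side up on the tray floor, the bottle and marker were left alone, and the sign-off returned no verdict.

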